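Hang the screw pail and draw out the telescopic arm to its second stop

ROBOT

A 6-joint arm with a two-finger parallel gripper is mounted at the origin on the work surface. World frame = base frame: x ahead of the robot, y to its left, z up, the work surface at z = 0. Lengths are in m, angles in rad, forces in N, time in s.
With the tool pointing down it reaches from about 0.275 to 0.825 m from the base axis. Payload 4.9 kg.
Tool frame: the origin (TCP) lies midway between the tips of the shut fingers; the grasp point (between the pads) lies 19 mm behind it (hold_point_z is the distance from the TCP to the grasp point, in m); z points along the fingers, y is the line along which they close (so a half turn about z gives the same grasp; the last joint's range is limited). The gripper opens to 85 mm and grips with 20 to 120 N. Pads are 22 mm wide; open, the fingers measure 114 mm over their backs; the gripper's body (76 mm by 85 mm) begins 54 mm behind the grasp point. The pads swing forward as they close: fully open they stand 13 mm farther back than shut.
Start: joints at [1.067, 0.326, -0.193, 1.052, 0, 1.437], TCP at [0.199, 0.513, 0.192] pointing down, gripper open.
Joint ranges: [-2.65, 2.65], [-0.97, 1.79], [-1.3, 1.35], [-1.93, 2.1], [-1.47, 1.37], [-3.14, 3.14]. Speed limits (rad/s): [2.57, 2.57, 3.14, 3.14, 3.14, 3.14].

INTERFACE

Orientations are given as a unit quaternion [w, x, y, z].
In Python, from workcell import get_obs, get_image, camera_model, finish_job, boxes_of, mark_of, hold_point_z gives the robot as it stands.
- The arm moves only by the tool play_rows, never from a script. Its argument "plan" is one flat list of numbers, 4 for each row, row after row: the shift along the world's x, y, z in m, then the turn about the world's z in degrees. In form: [x, y, z, yaw, x, y, z, yaw, ...]. A call has 1 to 20 rows; each row shifts and turns the commanded pose from where the row before left it; what a row does not reach is not made up. A row lasts 1/8 s, in which the tool goes at most 62.5 mm and 10.7 degrees, less where a joint would pass 70% of its speed; a pose out of reach is approached as far as the arm can. A call with a gripper value outside its range is refused whole. "grip" is the finger opening in m, from 0 to 0.0854, set as the call begins (left out, the last holds). The fingers move at their own pace and stop on an object; "newtons" is the grip in N (left out, the last holds). Time passes only in rows, so rows that do not move let the fingers close. It gives the time, the measured TCP pose, the force, the opening and the grip force at its end, in the units of the state.
- get_obs(): the state, without advancing time (a new reading comes with each control period).
- get_image(name): name is "side" or "top"; returns (picture, depth): 400x640x3 uint8, blue, green, red; 400x640 float32, m along the optical axis (not along the pixel's ray), 0 where there is no reading.
- camera_model(name): a dict with "mtx" (3x3 intrinsics, pixels), "origin" and "rotation" of the camera in the world. Camera axes: x right, y down, z forward; pixel columns grow to the right and rows downward; lengths in m; the calibration is good to about 2 mm. A picture is of the moment at which its call begins. camera_model takes no time and is no camera call.
- finish_job(): hands the job in; it is judged then, once.
Trained networks look in the newest picture that a camera, given by its name, has taken for a name from the list of things; names that differ only in an ending like _2 or _b are one class to them, and where a whole thing is asked for, a point or a joint stands for the part that bears it (a point fixed in the world has none). Each returns a list of dicts, best first, with "confidence" (0 to 1); they miss things now and then, are a little off and sometimes report something else, mostly with a low value. They report only what shows in the picture. A call takes as long as a camera call. They do not tell look-alikes from the thing itself.
- boxes_of(name, camera): "xy" ([column, row] as shares, 0 to 1, of the picture: columns of its width, rows of its height, amid what is visible of it).
- mark_of(name, camera): "xy" ([column, row] as shares, 0 to 1, of the picture: columns of its width, rows of its height: a listed point, or the origin of a listed thing).
The state is a dict: "time_s": time; "joint_positions": joint angles; "qvel": joint speeds; "tau": joint torques, N m; "eef_pos": TCP position; "eef_rot": TCP orientation; "ft_force": force on the tool from outside, world axes, zero at the start; "moment": the same for the moment, N m; "opening": opening from 0.0 (shut) to 1.0 (fully open); "grip_force": force on a finger pad.
Only numpy, scipy, OpenCV 4.12 (cv2) and the standard library are available. Lean on these libraries where they do the work, as an engineer would, in place of code of your own. Each camera call takes 0.05 s, during which the arm holds its last target. There are 200 camera calls.

TASK

Hang the blue screw pail by its wire handle on the hook of the telescopic arm while the arm is still pushed home, keeping the pail upright. Then squeeze the red button in the arm's black grip, draw the arm out past the first stop to its second stop with the pail hanging freely, and finish holding the grip out there, without letting go, so that the mechanic at the ski can throw in the old screws. Leave the toe piece, brakes, screwdriver, track plate and glue bottle where they lie.

Things in the scene. Friction and masses are not known exactly. Their poses are not given: they have to be found in the camera images.
- pail: Open blue metal pail, 94 mm wide at the rim, 70 mm deep, about 0.2 kg, old screws lying fast in it. Rigid upright wire handle: two wires rise from the rim on the pail's own +x and -x sides to a level bar 9 mm thick along the pail's x, straight over 80 mm, its centre line 132 mm above the foot. Origin: centre of the underside, z up.
- pail_bar (a point): Middle of the pail's handle bar, on its centre line. This middle goes on the hook, so take the bar beside it, about 30 mm off the middle, fingers closing across the bar.
- stand: Fixed stand: round grey foot 130 mm across, post, level aluminium outer tube 32 by 32 mm, axis 200 mm above the bench. Origin: centre of the foot's underside. The arm draws out along the stand's own -x; the tube's mouth is 100 mm that way, its rear end 95 mm the other. Three holes 60 mm apart in the tube's -y side (rear hole home, front hole second stop); a brass lock pin shows in its hole.
- extension (a joint): How far the arm is drawn out, m: 0 home, 0.06 first stop, 0.12 second stop = end of travel. With the button out the pin locks the arm in its hole (2 mm play); with it held in the arm slides freely; let up between holes, the pin rubs on the tube and snaps into the next hole the arm is moved to. A spring pulls home with 1.4 N (home) to 2.9 N (out); friction 1 N.
- telescope: The sliding part: inner tube, black plastic grip on its front end and the hook. Grip: 53 mm along the arm (stand's x), 36 mm across (stand's y), 34 mm high. Origin: the grip's centre, 200 mm above the bench; axes as the stand's. Taken from above with the fingers closing across it, the same squeeze pushes the red button in.
- button (a joint): How far the red button is pushed in, m: 0 out, 0.007 flush with the grip. The lock pin is free from about 0.0035. Spring 3 N at first, 8 N when flush. Button 26 by 20 mm, in the middle of the grip's -y side (stand's axes), standing 7 mm proud when out (43 mm across grip and button); moves towards +y.
- hook (a point): Upturned hook of 8 mm rod in front of the grip, moves with the arm. Origin: top of the rod in the trough, 195 mm above the bench, 61 mm before the grip's centre along the stand's -x; axes as the stand's. Tip 28 mm in front of the origin, its top 23 mm above; grip's front 33 mm behind. A bar along the stand's y drops into the trough, its centre line then 4.5 mm above the origin.
- toe_piece: Silver binding toe piece, 107 by 58 by 36 mm, loose on the bench; origin centre of underside. Not to be disturbed.
- brake_a: Black plastic ski brake, about 115 by 104 by 22 mm, loose on the bench; origin on the underside. Not to be disturbed.
- brake_b: Second ski brake, like the first. Not to be disturbed.
- screwdriver: Yellow handled screwdriver, 200 mm long, 26 mm thick, along its x; origin under its middle. Not to be disturbed.
- track_plate: Chrome binding track plate, 62 by 190 by 12 mm, lying against the rail; origin centre of underside. Not to be disturbed.
- glue_bottle: White glue bottle, 42 mm wide and 105 mm tall, standing on the bench; origin centre of underside. Not to be disturbed.
Not all that is in view belongs to the job. Of the things like the pail, leave any that is white; of the rest the smaller one is meant.

How it is judged:
On the way, in this order (a step that is already met when the one before it is completed fails the run):
1. the pail hangs by its handle on the hook, clear of the bench and out of the fingers, with the arm still home (distance between pail_bar and hook below 0.018 m and contact force between pail and telescope above 0.8 N and contact force between pail and the fingers below 0.1 N and height (world z) of pail above 0.04 m and angle between pail's own z axis and vertical below 0.3 rad and value of joint extension below 0.006 m), for 0.2 s.
2. the button in the grip is squeezed in with the arm at home (value of joint button above 0.0035 m and value of joint extension below 0.02 m and contact force between the fingers and telescope above 2 N), for 0.05 s.
At the end, for the whole second after the job is handed in: The arm stands at its second stop (within 4 mm of 120 mm), the fingers hold the grip with more than 3 N, and the pail hangs from the hook alone: bar within 18 mm of the trough, foot more than 40 mm above the bench, less than 0.3 rad from upright, no longer swinging (under 0.08 m/s) (value of joint extension above 0.116 m and contact force between the fingers and telescope above 3 N and distance between pail_bar and hook below 0.018 m and contact force between pail and telescope above 0.8 N and contact force between pail and the arm below 0.1 N and contact force between pail and the fingers below 0.1 N and height (world z) of pail above 0.04 m and angle between pail's own z axis and vertical below 0.3 rad and linear speed of pail below 0.08 m/s); the arm keeps its last pose, push and grip.
It fails at once if the pail tips so far that screws would spill (angle between pail's own z axis and vertical above 0.7 rad).
It fails at once if a bystander is moved (distance of any of toe_piece, brake_a, brake_b, screwdriver, track_plate, glue_bottle from where it was at the start of the episode above 0.02 m).
It also fails if it takes over 54 s, if anything falls off the work surface, if the arm or the gripper's body presses on something with over 40 N, if the wrist force passes 120 N, or if a joint passes its speed limit or range.

## Working session

There is one attempt and no reset: what is moved stays moved. The work goes in short steps, Python scripts to look and compute and a tool call to move; the robot and the scene stay as the last step left them, time stands still between calls to the robot, and variables do not carry over. Pictures are saved under pics/ and viewed, at most 10 in all, crops included, and the job is handed in when it is done.

Besides the shell and the picture viewer there is one more tool, called after "Request:" as name(argument=value, ...) on one line, values as JSON. play_rows: Moves the arm, as the interface text tells. Its arguments: {"type":"object","properties":{"plan":{"type":"array"},"grip":{"type":"number"},"newtons":{"type":"number"}},"required":["plan"]}

```bash
mkdir -p pics
cat > h.py <<'E'
import numpy as np, cv2
from workcell import *
def ray(cam,u,v):
    m=camera_model(cam); K=np.array(m["mtx"]); R=np.array(m["rotation"]); o=np.array(m["origin"])
    return o, R@(np.linalg.inv(K)@np.array([u,v,1.0]))
def at_z(cam,u,v,z):
    o,d=ray(cam,u,v); return o+d*(z-o[2])/d[2]
def cloud(cam,D):
    m=camera_model(cam); K=np.array(m["mtx"]); R=np.array(m["rotation"]); o=np.array(m["origin"])
    v,u=np.mgrid[0:400,0:640]
    p=np.stack([(u-K[0,2])/K[0,0]*D,(v-K[1,2])/K[1,1]*D,D],-1)
    return p@R.T+o
E
python3 - <<'E'
from h import *
for c in("top","side"):
    im,D=get_image(c); cv2.imwrite(f"pics/{c}0.png",im); np.save(f"{c}0.npy",D)
    print(c,camera_model(c))
    P=cloud(c,D)
    for n in("pail","pail_bar","hook","telescope","stand","button"):
        for f in(boxes_of,mark_of):
            for r in f(n,c)[:4]:
                u,v=r["xy"][0]*640,r["xy"][1]*400
                print(n,f.__name__,round(r["confidence"],2),round(u),round(v),P[min(int(v),399),min(int(u),639)].round(3))
E
```

```text
top {'mtx': array([[390.4298245 ,   0.        , 318.04963382],
       [  0.        , 390.4298245 , 203.01884427],
       [  0.        ,   0.        ,   1.        ]]), 'origin': array([ 0.37379314, -0.01986829,  1.266361  ]), 'rotation': array([-0.03995173,  0.70618406, -0.70497038,  0.0521986 ])}Traceback (most recent call last):
  File "<stdin>", line 5, in <module>
  File "h.py", line 12, in cloud
    return p@R.T+o
           ~^~~~
ValueError: matmul: Input operand 1 has a mismatch in its core dimension 0, with gufunc signature (n?,k),(k,m?)->(n?,m?) (size 4 is different from 3)
```

Rotation is a quaternion (w,x,y,z).

```bash
sed -i 's/R=np.array(m\["rotation"\])/R=Rotation.from_quat(m["rotation"],scalar_first=True).as_matrix()/; 1a from scipy.spatial.transform import Rotation' h.py
python3 - <<'E'
from h import *
for c in("top","side"):
    im,D=get_image(c); cv2.imwrite(f"pics/{c}0.png",im); np.save(f"{c}0.npy",D)
    print(c,camera_model(c)["origin"])
    P=cloud(c,D)
    for n in("pail","pail_bar","hook","telescope","stand","button"):
        for f in(boxes_of,mark_of):
            for r in f(n,c)[:4]:
                u,v=r["xy"][0]*640,r["xy"][1]*400
                print(n,f.__name__,round(r["confidence"],2),round(u),round(v),P[min(int(v),399),min(int(u),639)].round(3))
E
```

```text
top [ 0.37379314 -0.01986829  1.266361  ]
pail call 0.69 323 218 [ 0.493 -0.055  0.007]
pail call 0.67 424 282 [ 0.287 -0.375  0.02 ]
pail call 0.94 388 186 [ 0.596 -0.268  0.008]
pail call 0.71 414 285 [ 0.28  -0.346  0.01 ]
pail call 0.68 320 222 [ 0.478 -0.045  0.001]
pail call 0.54 186 191 [0.573 0.379 0.032]
pail_bar call 0.8 320 218 [ 0.481 -0.042  0.137]
pail_bar call 0.66 425 285 [ 0.278 -0.377  0.023]
pail_bar call 0.6 390 186 [ 0.599 -0.274  0.012]
pail_bar call 0.93 437 288 [ 0.283 -0.36   0.187]
pail_bar call 0.72 396 181 [ 0.588 -0.269  0.138]
pail_bar call 0.69 317 215 [ 0.499 -0.035  0.016]
hook call 0.69 207 190 [0.546 0.263 0.216]
hook call 0.71 227 196 [0.533 0.216 0.194]
telescope call 0.72 208 191 [0.546 0.26  0.217]
telescope call 0.87 208 188 [0.555 0.262 0.213]
telescope call 0.23 344 253 [ 0.381 -0.123  0.032]
stand call 0.86 184 188 [0.554 0.327 0.218]
stand call 0.25 388 185 [ 0.602 -0.267  0.012]Traceback (most recent call last):
  File "<stdin>", line 8, in <module>
ValueError: it knows: brake, glue_bottle, hook, pail, pail_bar, screwdriver, stand, telescope, toe_piece, track_plate
```

View pics/top0.png

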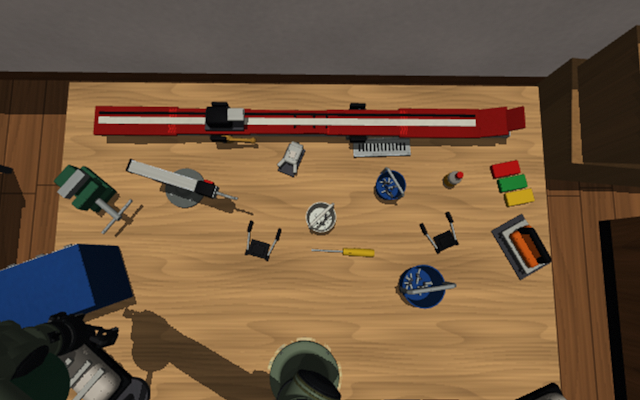

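Three pails show: white (320,218), small blue (390,186) and larger blue (422,286). White is excluded, and the smaller of the two blues is (390,186). I'll confirm that in a crop.

Run:
```python
from h import *
for c in("side",):
    im,D=get_image(c); cv2.imwrite(f"pics/{c}0.png",im); np.save(f"{c}0.npy",D)
    print(c,camera_model(c)["origin"])
    P=cloud(c,D)
    for n in("pail","pail_bar","hook","telescope","stand"):
        for r in mark_of(n,c)[:4]:
                u,v=r["xy"][0]*640,r["xy"][1]*400
                print(n,round(r["confidence"],2),round(u),round(v),P[min(int(v),399),min(int(u),639)].round(3))
im=cv2.imread("pics/top0.png")
a=cv2.resize(im[150:320,290:470],None,fx=2.2,fy=2.2,interpolation=cv2.INTER_CUBIC);b=cv2.resize(im[150:250,110:265],None,fx=2.5,fy=2.5,interpolation=cv2.INTER_CUBIC)
o=np.zeros((max(a.shape[0],b.shape[0]),a.shape[1]+b.shape[1],3),np.uint8);o[:a.shape[0],:a.shape[1]]=a;o[:b.shape[0],a.shape[1]:]=b
cv2.imwrite("pics/crop0.png",o); print(o.shape)
# top-cloud: handle bar points of the small blue pail, and tube/grip points
T=cloud("top",np.load("top0.npy"))
def box(u0,u1,v0,v1,z0,z1):
    q=T[v0:v1,u0:u1].reshape(-1,3); return q[(q[:,2]>z0)&(q[:,2]<z1)]
for nm,q in(("bar",box(365,415,160,210,.115,.16)),("rim",box(365,415,160,210,.06,.085)),("tube",box(110,265,150,225,.195,.235))):
    c=q.mean(0); w,V=np.linalg.eigh(np.cov((q-c)[:,:2].T)); s=(q-c)[:,:2]@V[:,1]
    print(nm,len(q),c.round(4),"dir",V[:,1].round(3),"ext",s.min().round(3),s.max().round(3),"mid bbox",(q.min(0)+q.max(0))/2,np.ptp(q,0))
```

```text
side [ 0.40022167 -0.86697813  1.02151312]
pail 0.81 369 293 [ 0.595 -0.258  0.003]
pail 0.62 326 238 [ 0.489 -0.045  0.012]
pail 0.61 263 332 [ 0.282 -0.355  0.017]
pail 0.35 316 362 [ 0.421 -0.458  0.028]
pail_bar 0.92 253 296 [ 0.277 -0.345  0.186]
pail_bar 0.85 324 214 [ 0.485 -0.049  0.139]
pail_bar 0.61 372 271 [ 0.593 -0.271  0.136]
hook 0.72 332 147 [ 0.574  0.467 -0.001]
hook 0.27 373 268 [ 0.594 -0.265  0.136]
telescope 0.58 333 138 [0.547 0.238 0.213]
telescope 0.34 296 260 [ 0.385 -0.134  0.026]
stand 0.64 340 155 [0.594 0.367 0.028]
(374, 784, 3)
bar 110 [ 0.5881 -0.2674  0.1343] dir [-0.861 -0.508] ext -0.051 0.051 mid bbox [ 0.58933622 -0.26762607  0.12876537] [0.08814049 0.05521236 0.02488542]
rim 122 [ 0.5935 -0.2695  0.068 ] dir [-0.626  0.78 ] ext -0.043 0.05 mid bbox [ 0.58824697 -0.26787381  0.07064953] [0.08925867 0.09039986 0.02118784]
tube 1260 [0.5746 0.35   0.2153] dir [0.286 0.958] ext -0.177 0.136 mid bbox [0.5762238  0.33237473 0.20903828] [0.10948704 0.30325618 0.02752656]
```

View pics/crop0.png

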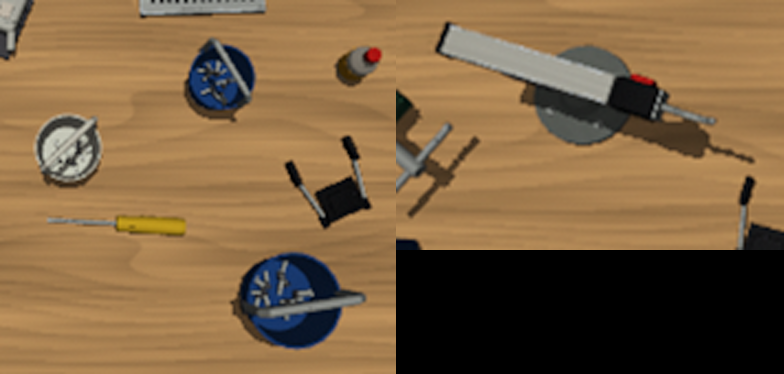

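View pics/side0.png

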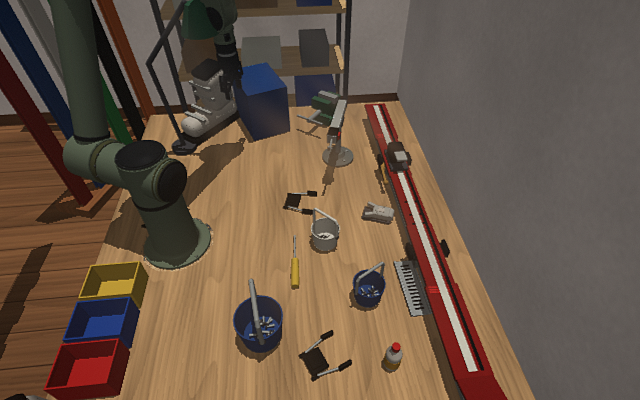

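The crop shows a small blue pail at top (390,186) with its handle running upper left to lower right. It is clearly smaller than the blue pail at (422,286), so it is the one meant. The side view shows it at (369,290). Next I'll refine the stand and bar axes.

Run:
```python
from h import *
T=cloud("top",np.load("top0.npy")); im=cv2.imread("pics/top0.png").astype(int)
S=cloud("side",np.load("side0.npy"))
m=(T[...,2]>.205)&(T[...,2]<.225); m[:150]=0;m[225:]=0;m[:,:110]=0;m[:,265:]=0
q=T[m]; col=im[m]; d0=np.array([.286,.958])
s=q[:,:2]@d0
hi=s>np.quantile(s,.02)
for nm,k in(("bright",col.min(1)>110),("dark",(col.max(1)<70))):
    p=q[k]; r=cv2.minAreaRect((p[:,:2]*1000).astype(np.float32)); print(nm,len(p),r,p[:,2].mean())
    c=p.mean(0);w,V=np.linalg.eigh(np.cov((p-c)[:,:2].T)); a=np.degrees(np.arctan2(*V[::-1,1])); print("angle",a%180)
# in axis frame, listing profile along axis
a=np.radians(73.4);dx=np.array([np.cos(a),np.sin(a)]);dy=np.array([-dx[1],dx[0]])
m2=(T[...,2]>.17)&(T[...,2]<.235); m2[:150]=0;m2[225:]=0;m2[:,:110]=0;m2[:,265:]=0
q=T[m2]; s=q[:,:2]@dx;t=q[:,:2]@dy
for b in np.arange(s.min(),s.max(),.01):
    k=(s>=b)&(s<b+.01)
    if k.any(): print(b.round(3),k.sum(),"t",t[k].min().round(4),t[k].max().round(4),"z",q[k,2].min().round(3),q[k,2].max().round(3))
# bar from both cameras, higher part only
for nm,C in(("top",T),("side",S)):
    p=C.reshape(-1,3); p=p[(np.hypot(p[:,0]-.589,p[:,1]+.268)<.07)&(p[:,2]>.127)&(p[:,2]<.16)]
    r=cv2.minAreaRect((p[:,:2]*1000).astype(np.float32)); c=p.mean(0);w,V=np.linalg.eigh(np.cov((p-c)[:,:2].T)); print(nm,len(p),r,c.round(4),np.degrees(np.arctan2(*V[::-1,1]))%180,p[:,2].max())
o=get_obs(); e=Rotation.from_quat(o["eef_rot"],scalar_first=True).as_matrix(); print(e.round(3),o["eef_pos"],o["time_s"],hold_point_z)
```

```text
bright 797 ((568.8991088867188, 330.74774169921875), (306.58526611328125, 32.84888458251953), 72.37503814697266) 0.21666545855271363
angle 72.82082307371849
dark 283 ((578.2311401367188, 360.41424560546875), (250.44883728027344, 37.6606330871582), 73.18712615966797) 0.21676295445831598
angle 73.13676047714246
0.322 7 t -0.4526 -0.447 z 0.212 0.22
0.332 10 t -0.4532 -0.4463 z 0.192 0.202
0.342 9 t -0.4534 -0.4467 z 0.19 0.197
0.352 10 t -0.4529 -0.4457 z 0.193 0.198
0.362 12 t -0.4526 -0.4461 z 0.193 0.202
0.372 12 t -0.454 -0.446 z 0.195 0.204
0.382 70 t -0.4676 -0.4329 z 0.183 0.222
0.392 56 t -0.4745 -0.4315 z 0.191 0.221
0.402 59 t -0.4747 -0.4317 z 0.205 0.222
0.412 58 t -0.4752 -0.4323 z 0.197 0.222
0.422 56 t -0.4736 -0.432 z 0.196 0.223
0.432 44 t -0.4662 -0.4319 z 0.202 0.22
0.442 47 t -0.466 -0.4344 z 0.191 0.22
0.452 43 t -0.4659 -0.4346 z 0.194 0.22
0.462 48 t -0.4667 -0.4347 z 0.185 0.221
0.472 46 t -0.4672 -0.4349 z 0.186 0.219
0.482 42 t -0.4662 -0.4348 z 0.19 0.222
0.492 48 t -0.4667 -0.4349 z 0.194 0.22
0.502 45 t -0.467 -0.435 z 0.199 0.221
0.512 52 t -0.4673 -0.4332
[... 267 characters left out ...]
 t -0.4676 -0.4357 z 0.2 0.22
0.592 47 t -0.4679 -0.4359 z 0.188 0.222
0.602 46 t -0.4672 -0.4357 z 0.19 0.222
0.612 47 t -0.468 -0.436 z 0.193 0.221
0.622 52 t -0.4678 -0.4348 z 0.191 0.223
0.632 18 t -0.4699 -0.4343 z 0.205 0.223
top 100 ((588.4755249023438, -268.46209716796875), (96.12444305419922, 10.431130409240723), 30.221303939819336) [ 0.5874 -0.268   0.1355] 30.524328372842547 0.14120807492573673
side 108 ((587.1494140625, -271.2677307128906), (94.5907211303711, 10.398542404174805), 32.368106842041016) [ 0.5848 -0.2732  0.1359] 30.41844659268409 0.14074060925073595
[[-0.932  0.361  0.   ]
 [ 0.361  0.932  0.   ]
 [-0.     0.    -1.   ]] [0.19880255 0.51284559 0.19220996] 0.95 0.0187
```

Pail bar middle is (0.588,-0.269), 30.5°. The hook is (0.531,0.207), the grip centre (0.5486,0.2653), and stand +x points at 73°. I'll go above the bar at the end nearest the robot, (0.562,-0.284).

Request:
play_rows(plan=[0.018,-0.04,0.006,2.6,0.018,-0.04,0.006,2.6,0.018,-0.04,0.006,2.6,0.018,-0.04,0.006,2.6,0.018,-0.04,0.006,2.6,0.018,-0.04,0.006,2.6,0.018,-0.04,0.006,2.6,0.018,-0.04,0.006,2.6,0.018,-0.04,0.006,2.6,0.018,-0.04,0.006,2.6,0.018,-0.04,0,2.6,0.018,-0.04,0,2.6,0.018,-0.04,0,2.6,0.018,-0.04,0,2.6,0.018,-0.04,0,2.6,0.018,-0.04,0,2.6,0.018,-0.04,0,2.6,0.018,-0.04,0,2.6,0.018,-0.04,0,2.6,0.021,-0.037,0,2.3], grip=0.05, newtons=60)

```text
time_s: 3.45
eef_pos: [0.5622, -0.2857, 0.2522]
eef_rot: [0.0, -0.264, 0.965, -0.0]
ft_force: [0.3, 0.4, -1.2]
opening: 0.582
grip_force: 0.0
```

Request:
play_rows(plan=[0,0.0015,-0.04,0,0,0,-0.04,0,0,0,-0.03,0,0,0,-0.02,0,0,0,-0.009,0,0,0,0,0,0,0,0,0])

```text
time_s: 4.32
eef_pos: [0.5625, -0.2831, 0.1143]
eef_rot: [0.001, -0.263, 0.965, -0.001]
ft_force: [0.7, 0.7, -0.2]
opening: 0.586
grip_force: 0.0
```

Request:
play_rows(plan=[0,0,0,0,0,0,0,0,0,0,0,0,0,0,0,0,0,0,0,0,0,0,0,0], grip=0)

```text
time_s: 5.08
eef_pos: [0.5618, -0.2826, 0.1131]
eef_rot: [-0.0, -0.263, 0.965, 0.0]
ft_force: [-0.5, -0.4, -0.1]
opening: 0.001
grip_force: 0.0
```

The fingers shut on nothing, so I'll look.

Run:
```python
from h import *
o=[]
for c,(u,v) in(("top",(390,186)),("side",(369,285))):
    im,D=get_image(c); C=cloud(c,D); np.save(c+"1.npy",D)
    o.append(cv2.resize(im[v-40:v+40,u-40:u+40],None,fx=5,fy=5,interpolation=cv2.INTER_CUBIC))
    for r in mark_of("pail_bar",c)[:4]: print(c,r["confidence"],r["xy"][0]*640,r["xy"][1]*400)
    p=C.reshape(-1,3); p=p[(np.hypot(p[:,0]-.589,p[:,1]+.268)<.07)&(p[:,2]>.125)&(p[:,2]<.145)]; print(len(p),p.mean(0))
cv2.imwrite("pics/g1.png",np.hstack(o))
```

```text
top 0.88 394.496 183.48
top 0.6 432.832 285.88
top 0.58 320.768 214.4
66 [ 0.60239356 -0.25935999  0.13496293]
side 0.85 252.928 298.6
side 0.73 326.27200000000005 212.48
side 0.59 373.37600000000003 270.40000000000003
49 [ 0.56512785 -0.28558989  0.13485211]
```

View pics/g1.png

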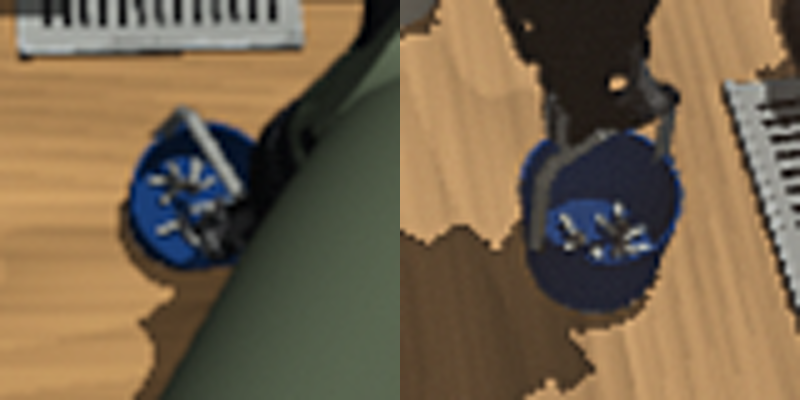

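Run:
```python
from h import *
o=get_obs(); print({k:np.round(v,3) for k,v in o.items()})
b=np.array([.588,-.269]); a=np.radians(30.5); d=np.array([np.cos(a),np.sin(a)]); n=np.array([-d[1],d[0]])
for c in("top","side"):
  for t in "01":
    p=cloud(c,np.load(c+t+".npy")).reshape(-1,3); p=p[(np.hypot(p[:,0]-.589,p[:,1]+.268)<.065)&(p[:,2]>.1)&(p[:,2]<.16)]
    s=(p[:,:2]-b)@d; w=(p[:,:2]-b)@n
    print(c,t)
    for k in np.arange(-.06,.06,.012):
        m=(s>=k)&(s<k+.012)
        if m.any(): print("  s",k.round(3),m.sum(),"w",w[m].min().round(4),np.median(w[m]).round(4),w[m].max().round(4),"z",p[m,2].min().round(3),np.median(p[m,2]).round(3),p[m,2].max().round(3))
```

```text
{'time_s': np.float64(5.275), 'joint_positions': array([-0.583,  0.529, -0.087,  0.956, -0.   , -1.116]), 'qvel': array([ 0.001,  0.001, -0.002, -0.   , -0.002, -0.001]), 'tau': array([ 1.000e-03, -5.365e+01,  2.524e+01,  1.000e-03, -0.000e+00,
        0.000e+00]), 'eef_pos': array([ 0.562, -0.283,  0.113]), 'eef_rot': array([-0.   , -0.263,  0.965,  0.   ]), 'ft_force': array([0.433, 0.079, 0.088]), 'moment': array([ 0.034, -0.029, -0.033]), 'grip_force': np.float64(0.0), 'opening': np.float64(-0.001)}
top 0
  s -0.06 3 w -0.0011 0.0021 0.0028 z 0.112 0.123 0.125
  s -0.048 18 w -0.0033 0.003 0.0056 z 0.103 0.131 0.138
  s -0.036 13 w -0.0038 0.0022 0.005 z 0.134 0.136 0.141
  s -0.024 12 w -0.0049 0.0009 0.0045 z 0.129 0.135 0.138
  s -0.012 14 w -0.0032 0.0011 0.0051 z 0.134 0.137 0.14
  s -0.0 12 w -0.0028 0.0019 0.0047 z 0.13 0.137 0.141
  s 0.012 12 w -0.0051 0.0007 0.0046 z 0.131 0.136 0.14
  s 0.024 13 w -0.0039 0.0018 0.0047 z 0.132 0.136 0.139
  s 0.036 15 w -0.003 0.0018 0.0058 z 0.105 0.133 0.138
  s 0.048 7 w -0.0029 0.0029 0.0052 z 0.107 0.124 0.13
top 1
  s -0.024 2 w 
[... 668 characters left out ...]
38
  s -0.0 15 w -0.0063 -0.0025 0.0031 z 0.133 0.137 0.141
  s 0.012 11 w -0.0043 -0.0034 0.0024 z 0.132 0.138 0.14
  s 0.024 14 w -0.0056 -0.0025 0.0033 z 0.134 0.137 0.14
  s 0.036 24 w -0.0053 -0.0033 0.0026 z 0.1 0.118 0.139
  s 0.048 3 w -0.0046 -0.0042 -0.0014 z 0.12 0.124 0.125
side 1
  s -0.06 16 w -0.0052 -0.0024 0.0025 z 0.104 0.116 0.129
  s -0.048 24 w -0.007 -0.0036 0.0023 z 0.103 0.133 0.158
  s -0.036 13 w -0.01 -0.0037 0.0026 z 0.132 0.137 0.158
  s -0.024 8 w -0.0049 -0.0036 -0.0019 z 0.132 0.137 0.141
  s -0.012 8 w -0.0054 -0.0038 -0.0002 z 0.133 0.135 0.139
  s 0.036 6 w -0.0045 -0.0026 -0.0012 z 0.102 0.109 0.113
  s 0.048 3 w -0.0041 -0.0038 -0.0029 z 0.101 0.106 0.128
```

Run:
```python
from h import *
b=np.array([.562,-.2835]); a=np.radians(30.5); d=np.array([np.cos(a),np.sin(a)]); n=np.array([-d[1],d[0]])
for c in("top","side"):
    p=cloud(c,np.load(c+"1.npy")).reshape(-1,3); s=(p[:,:2]-b)@d; w=(p[:,:2]-b)@n
    print(c)
    for z in np.arange(.08,.3,.015):
        m=(p[:,2]>=z)&(p[:,2]<z+.015)&(abs(s)<.12)&(abs(w)<.12)
        if m.any(): print(z.round(3),m.sum(),"s",np.quantile(s[m],[0,.1,.5,.9,1]).round(3),"w",np.quantile(w[m],[0,.1,.5,.9,1]).round(3))
```

```text
top
0.08 4 s [0.073 0.074 0.076 0.078 0.079] w [0.    0.001 0.002 0.004 0.004]
0.095 4 s [0.073 0.074 0.078 0.08  0.081] w [-0.001  0.     0.003  0.004  0.004]
0.11 6 s [0.074 0.074 0.077 0.082 0.082] w [-0.002 -0.     0.003  0.004  0.004]
0.125 63 s [0.016 0.022 0.047 0.072 0.08 ] w [-0.006 -0.004  0.001  0.003  0.004]
0.14 3 s [0.027 0.03  0.043 0.052 0.055] w [-0.001 -0.001  0.001  0.001  0.001]
0.2 1 s [0.012 0.012 0.012 0.012 0.012] w [0.026 0.026 0.026 0.026 0.026]
0.215 7 s [-0.011 -0.01  -0.006  0.009  0.01 ] w [0.032 0.033 0.036 0.037 0.038]
0.23 35 s [-0.013 -0.011 -0.001  0.009  0.012] w [0.042 0.043 0.05  0.061 0.062]
0.245 46 s [-0.013 -0.009 -0.001  0.007  0.011] w [0.04  0.042 0.052 0.059 0.061]
0.26 21 s [-0.008 -0.006  0.002  0.008  0.01 ] w [0.036 0.037 0.039 0.042 0.043]
0.275 15 s [-0.005 -0.002  0.01   0.022  0.026] w [0.027 0.03  0.036 0.038 0.038]
0.29 25 s [-0.005 -0.001  0.009  0.029  0.032] w [0.019 0.024 0.036 0.038 0.039]
side
0.08 18 s [-0.023 -0.021  0.028  0.075  0.076] w [-0.006 -0.006 -0.004 -0.     0.001]
0.095 19 s [-0.022 -0.02   0.071  0.078  0.08
[... 461 characters left out ...]
0.014]
0.185 21 s [-0.015 -0.013 -0.012 -0.008 -0.006] w [-0.029 -0.012 -0.002  0.006  0.013]
0.2 88 s [-0.016 -0.014 -0.012  0.004  0.011] w [-0.039 -0.029 -0.015  0.025  0.035]
0.215 85 s [-0.019 -0.018 -0.013 -0.009 -0.003] w [-0.052 -0.038  0.004  0.038  0.048]
0.23 123 s [-0.019 -0.017 -0.012 -0.003  0.012] w [-0.062 -0.059 -0.016  0.052  0.062]
0.245 128 s [-0.021 -0.02  -0.009  0.003  0.011] w [-0.063 -0.058 -0.041  0.008  0.059]
0.26 55 s [-0.022 -0.013 -0.01   0.004  0.008] w [-0.043 -0.04  -0.037 -0.022 -0.014]
0.275 60 s [-0.039 -0.037 -0.015  0.004  0.015] w [-0.039 -0.038 -0.034 -0.003  0.023]
0.29 118 s [-0.039 -0.038 -0.027  0.002  0.019] w [-0.038 -0.037 -0.028  0.002  0.014]
```

Run:
```python
from h import *
im,D=get_image("side"); cv2.imwrite("pics/s2.png",cv2.resize(im[200:330,310:470],None,fx=4.6,fy=4.6,interpolation=cv2.INTER_CUBIC))
```

```text
(no output)
```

View pics/s2.png

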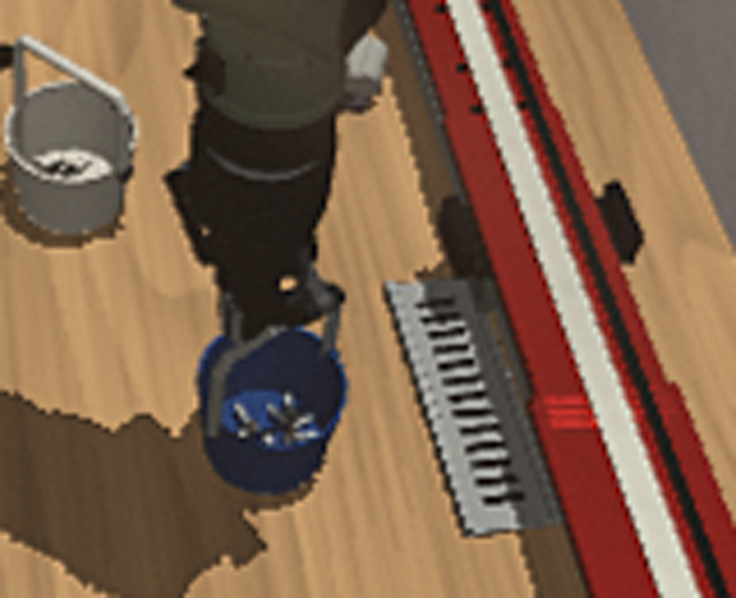

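The cloud shows the shut fingertips really at z≈0.156, above the bar, while the reported TCP is 0.113. That puts the tool about 43 mm higher than reported, with x and y agreeing. I'll open, descend slowly by part of it and re-measure.

Request:
play_rows(plan=[0,0,0,0,0,0,0,0,0,0,0,0,0,0,-0.01,0,0,0,-0.01,0,0,0,-0.01,0,0,0,-0.01,0,0,0,0,0], grip=0.05)

```text
time_s: 6.32
eef_pos: [0.561, -0.2821, 0.0719]
eef_rot: [-0.001, -0.263, 0.965, 0.001]
ft_force: [-0.1, -0.4, 0.0]
opening: 0.58
grip_force: 0.0
```

```bash
cat > tip.py <<'E'
from h import *
import sys
def tip(c="side"):
    o=get_obs(); e=Rotation.from_quat(o["eef_rot"],scalar_first=True).as_matrix(); im,D=get_image(c); p=cloud(c,D).reshape(-1,3); q=p-o["eef_pos"]; s=q@e[:,0]; w=q@e[:,1]; print(o["eef_pos"],o["opening"])
    for z in np.arange(-.03,.13,.01):
        m=(q[:,2]>=z)&(q[:,2]<z+.01)&(abs(s)<.06)&(abs(w)<.06)
        if m.any(): print((z+o["eef_pos"][2]).round(3),m.sum(),"s",np.quantile(s[m],[0,.1,.5,.9,1]).round(3),"w",np.quantile(w[m],[0,.1,.5,.9,1]).round(3))
if __name__=="__main__": tip(*sys.argv[1:])
E
python3 tip.py
```

```text
[ 0.5609847  -0.28214898  0.07186373] 0.5797504187294886
0.042 44 s [-0.059 -0.036 -0.005  0.011  0.014] w [-0.048 -0.047 -0.031  0.029  0.036]
0.052 62 s [-0.043 -0.032 -0.005  0.014  0.019] w [-0.049 -0.047 -0.021  0.038  0.043]
0.062 89 s [-0.056 -0.039 -0.012  0.013  0.02 ] w [-0.05  -0.047 -0.02   0.04   0.045]
0.072 23 s [-0.058 -0.038  0.004  0.02   0.021] w [-0.051 -0.048 -0.017  0.033  0.041]
0.082 7 s [0.017 0.017 0.02  0.021 0.022] w [-0.008 -0.008 -0.006 -0.003 -0.002]
0.092 6 s [0.016 0.016 0.02  0.02  0.02 ] w [-0.006 -0.006 -0.005 -0.002 -0.001]
0.102 9 s [0.014 0.015 0.019 0.02  0.021] w [-0.008 -0.007 -0.006 -0.001 -0.001]
0.112 16 s [-0.007 -0.002  0.011  0.02   0.021] w [-0.033 -0.02   0.012  0.024  0.028]
0.122 45 s [-0.009 -0.002  0.01   0.017  0.021] w [-0.039 -0.037 -0.005  0.025  0.038]
0.132 60 s [-0.059 -0.054  0.005  0.012  0.016] w [-0.04  -0.033 -0.003  0.025  0.037]
0.142 28 s [-0.009 -0.004  0.008  0.013  0.014] w [-0.04  -0.036  0.024  0.027  0.028]
0.152 22 s [-0.002  0.002  0.009  0.013  0.015] w [-0.04  -0.039  0.025  0.029  0.043]
0.162 76 s [-0.007 -0.003  0.008  0.014  0.016] w [-0.059 -0.055 -0.031  0.049  0.055]
0.172 45 s [-0.009 -0.006  0.012  0.015  0.018] w [-0.06  -0.053 -0.033  0.049  0.056]
0.182 69 s [-0.008 -0.001  0.012  0.018  0.019] w [-0.06  -0.052 -0.026  0.05   0.057]
0.192 47 s [0.004 0.011 0.014 0.018 0.019] w [-0.059 -0.054  0.     0.051  0.057]
```

Finger tips now straddle the bar, at z≈0.115. I'll close.

Request:
play_rows(plan=[0,0,0,0,0,0,0,0,0,0,0,0,0,0,0,0,0,0,0,0], grip=0)

```text
time_s: 7.0
eef_pos: [0.5622, -0.2831, 0.0737]
eef_rot: [0.0, -0.263, 0.965, -0.001]
ft_force: [-0.2, -0.6, 3.8]
opening: 0.083
grip_force: 58.7
```

Request:
play_rows(plan=[0,0,0.01,0,0,0,0.025,0,0,0,0.035,0,0,0,0.04,0,0,0,0.04,0,0,0,0.03,0,0,0,0.01,0,0,0,0,0,0,0,0,0])

```text
time_s: 8.12
eef_pos: [0.561, -0.2821, 0.2613]
eef_rot: [-0.001, -0.263, 0.965, 0.001]
ft_force: [0.0, 0.7, -2.1]
opening: 0.082
grip_force: 58.7
```

Request:
play_rows(plan=[-0.002,0.008,0,-1,-0.003,0.014,0,-2,-0.005,0.021,0,-2.5,-0.006,0.025,0,-3,-0.006,0.026,0,-3,-0.006,0.026,0,-3,-0.006,0.026,0,-3,-0.006,0.026,0,-3,-0.006,0.026,0,-3,-0.006,0.026,0,-3,-0.006,0.026,0,-3,-0.006,0.026,0,-3,-0.006,0.026,0,-3,-0.006,0.026,0,-3,-0.006,0.025,0,-3,-0.005,0.021,0,-2.5,-0.003,0.014,0,-2,-0.002,0.006,0,-1.5,0,0,0,0,0,0,0,0])

```text
time_s: 10.62
eef_pos: [0.4694, 0.1113, 0.2629]
eef_rot: [-0.0, 0.148, 0.989, -0.0]
ft_force: [0.7, -0.5, -2.3]
opening: 0.081
grip_force: 58.7
```

```bash
cat > bar.py <<'E'
from h import *
o=get_obs(); e=o["eef_pos"]; print(e, o["opening"],o["grip_force"],o["time_s"])
P=[]
for c in("top","side"):
    im,D=get_image(c); P.append((im,cloud(c,D)))
    for n in("pail_bar","hook"):
        for r in mark_of(n,c)[:4]:
            u,v=r["xy"][0]*640,r["xy"][1]*400; print(c,n,round(r["confidence"],2),round(u),round(v),P[-1][1][int(v),int(u)].round(3))
    C=P[-1][1]
    hsv=cv2.cvtColor(im,cv2.COLOR_BGR2HSV); blue=(hsv[...,0]>100)&(hsv[...,0]<130)&(hsv[...,1]>120)
    m=blue&(np.hypot(C[...,0]-e[0],C[...,1]-e[1])<.11)&(C[...,2]>.05)
    if m.any(): print(" blue z q",np.quantile(C[m][:,2],[.02,.5,.98]).round(3),"x",np.quantile(C[m][:,0],[.02,.98]).round(3),"y",np.quantile(C[m][:,1],[.02,.98]).round(3))
h=lambda im,u,v:cv2.resize(im[v-50:v+50,u-50:u+50],None,fx=4,fy=4,interpolation=cv2.INTER_CUBIC)
import sys
cv2.imwrite(sys.argv[1],np.hstack([h(P[0][0],235,200),h(P[1][0],335,160)]))
E
python3 bar.py pics/b1.png
```

```text
[0.46944017 0.11126519 0.2628902 ] 0.08142424509549219 58.65490436553955 10.625
top pail_bar 0.92 318 214 [ 0.507 -0.038  0.004]
top pail_bar 0.79 260 205 [0.465 0.076 0.539]
top pail_bar 0.64 436 288 [ 0.283 -0.357  0.188]
top pail_bar 0.41 290 163 [0.668 0.049 0.036]
 blue z q [0.19  0.22  0.739] x [0.445 0.541] y [0.055 0.114]
side pail_bar 0.7 326 210 [ 0.504  0.1   -0.001]
side pail_bar 0.69 255 299 [ 0.282 -0.354  0.185]
side hook 0.75 411 289 [ 0.726 -0.26   0.006]
side hook 0.63 329 146 [0.522 0.14  0.25 ]
```

View pics/b1.png

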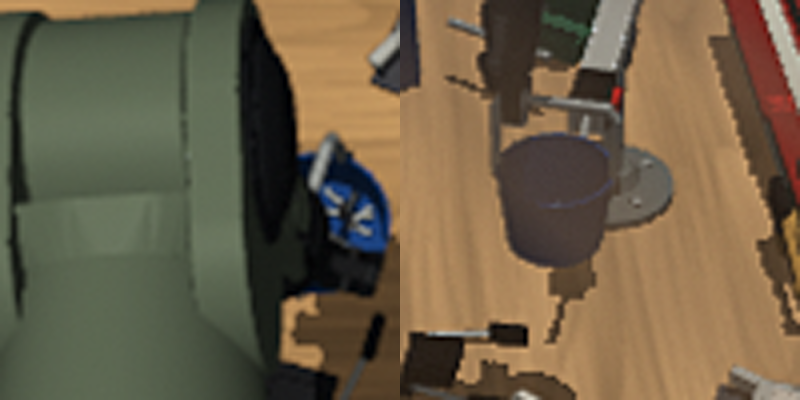

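Left half shows the pail peeking out beside the wrist, right half (side) shows it held upright with the bar at crop (570,103), close before the hook. I'll measure bar height and tilt.

```bash
cat > fit.py <<'E'
from h import *
a=np.radians(73); dx=np.array([np.cos(a),np.sin(a)]); dy=np.array([-dx[1],dx[0]]); hook=np.array([.531,.207])
o=get_obs(); e=o["eef_pos"]; print(e.round(4)); q=e[:2]-hook; print("tool in hook frame",(q@dx).round(4),(q@dy).round(4))
im,D=get_image("side"); C=cloud("side",D).reshape(-1,3); q=C[:,:2]-e[:2]; s=q@dx; t=q@dy
for b in np.arange(-.09,.03,.01):
    m=(t>=b)&(t<b+.01)&(abs(s)<.015)&(C[:,2]>e[2]-.02)&(C[:,2]<e[2]+.075)
    if m.any(): print("t",b.round(3),m.sum(),"s med",np.median(s[m]).round(4),"z",np.quantile(C[m,2],[0,.25,.5,.75,1]).round(4))
E
python3 fit.py
```

```text
[0.4698 0.1111 0.2632]
tool in hook frame -0.1096 0.0304
t -0.09 19 s med -0.0048 z [0.245  0.2619 0.2786 0.2969 0.3187]
t -0.08 52 s med -0.0055 z [0.2432 0.2653 0.2904 0.3115 0.3269]
t -0.07 10 s med -0.0051 z [0.3185 0.3205 0.324  0.3259 0.3275]
t -0.06 9 s med -0.0055 z [0.3219 0.3243 0.3261 0.327  0.3286]
t -0.05 12 s med -0.0061 z [0.3199 0.3233 0.3251 0.326  0.3271]
t -0.04 9 s med -0.0053 z [0.3204 0.3236 0.3251 0.3265 0.327 ]
t -0.03 9 s med -0.0042 z [0.3214 0.323  0.3239 0.3249 0.3287]
t -0.02 20 s med -0.0038 z [0.3089 0.3187 0.3234 0.327  0.334 ]
t -0.01 14 s med -0.01 z [0.302  0.3099 0.3219 0.3305 0.3354]
t -0.0 10 s med 0.0066 z [0.2436 0.2461 0.2515 0.3027 0.3322]
t 0.01 61 s med -0.0057 z [0.2454 0.2612 0.2813 0.3027 0.329 ]
t 0.02 2 s med -0.0024 z [0.2719 0.2727 0.2734 0.2742 0.275 ]
```

Bar is level at z 0.321, middle about 31 mm off the tool. I'll lower it to 0.235 and then slide in along the stand's +x.

Request:
play_rows(plan=[0,0,-0.01,0,0,0,-0.02,0,0,0,-0.025,0,0,0,-0.02,0,0,0,-0.01,0,0,0,0,0,0.002,0.006,0,0,0.003,0.011,0,0,0.005,0.015,0,0,0.005,0.016,0,0,0.005,0.016,0,0,0.005,0.016,0,0,0.004,0.013,0,0,0.002,0.008,0,0,0.001,0.004,0,0,0,0,0,0,0,0,0,0])

```text
time_s: 13.1
eef_pos: [0.5017, 0.216, 0.1782]
eef_rot: [-0.0, 0.148, 0.989, -0.0]
ft_force: [-0.1, -0.6, -1.7]
opening: 0.082
grip_force: 58.7
```

```bash
python3 fit.py; python3 bar.py pics/b2.png
```

```text
[0.5017 0.216  0.1782]
tool in hook frame 0.0 0.0307
t -0.09 13 s med -0.0055 z [0.1666 0.1878 0.206  0.2202 0.2275]
t -0.08 43 s med -0.0056 z [0.1588 0.18   0.2041 0.2267 0.2408]
t -0.07 8 s med -0.0043 z [0.2367 0.2375 0.2394 0.2399 0.2454]
t -0.06 8 s med -0.0041 z [0.2335 0.2369 0.2385 0.2399 0.2423]
t -0.05 9 s med -0.004 z [0.2327 0.2363 0.2392 0.2412 0.2419]
t -0.04 11 s med -0.0037 z [0.1916 0.1945 0.2357 0.2381 0.2406]
t -0.03 11 s med -0.0016 z [0.1934 0.2167 0.2391 0.2406 0.2416]
t -0.02 18 s med -0.005 z [0.2239 0.2352 0.24   0.2423 0.2515]
t -0.01 9 s med -0.0111 z [0.2197 0.2298 0.2353 0.2444 0.2471]
t -0.0 8 s med -0.0129 z [0.1625 0.2082 0.223  0.2327 0.2457]
t 0.01 54 s med -0.0051 z [0.1594 0.1762 0.194  0.2127 0.2377]
[0.50169765 0.21592645 0.17822936] 0.0790415575209455 58.65810424089432 13.15
top pail_bar 0.94 432 287 [ 0.271 -0.401  0.008]
top pail_bar 0.85 225 195 [0.511 0.178 0.376]
top pail_bar 0.74 317 215 [ 0.5   -0.038  0.002]
top pail_bar 0.43 292 162 [0.671 0.046 0.036]
top hook 0.52 227 199 [0.503 0.178 0.369]
top hook 0.43 445 239 [ 0.425 -0.444  0.023]
 blue z q [0.106 0.147 0.648] x [0.468 0.573] y [0.16  0.232]
side pail_bar 0.97 326 215 [ 0.491 -0.056  0.137]
side pail_bar 0.61 331 135 [0.541 0.246 0.217]
side pail_bar 0.57 254 299 [ 0.28  -0.355  0.189]
side hook 0.6 333 146 [0.545 0.247 0.168]
```

View pics/b2.png

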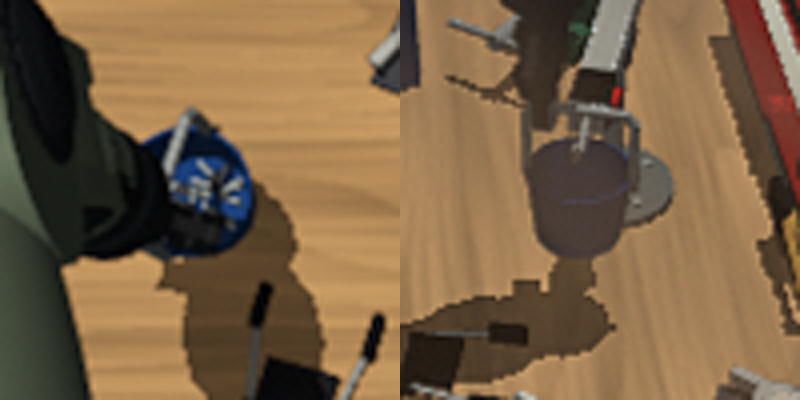

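The hook passes through the handle opening, at side crop (585,140), under the bar and at its middle. I'll lower and release with a small opening.

Request:
play_rows(plan=[0,0,-0.008,0,0,0,-0.01,0,0,0,-0.01,0,0,0,-0.006,0,0,0,-0.002,0,0,0,0,0,0,0,0,0])

```text
time_s: 14.32
eef_pos: [0.5021, 0.2164, 0.1425]
eef_rot: [0.0, 0.148, 0.989, 0.0]
ft_force: [-0.9, 0.1, -1.3]
opening: 0.079
grip_force: 58.7
```

Request:
play_rows(plan=[0,0,-0.001,0,0,0,0,0,0,0,0,0,0,0,0,0,0,0,0,0], grip=0.025)

```text
time_s: 14.95
eef_pos: [0.5018, 0.2163, 0.1412]
eef_rot: [0.0, 0.148, 0.989, 0.0]
ft_force: [-0.4, -0.4, 0.1]
opening: 0.289
grip_force: 0.0
```

Request:
play_rows(plan=[0,0,0.01,0,0,0,0.02,0,0,0,0.03,0,0,0,0.04,0,0,0,0.03,0,0,0,0,0])

```text
time_s: 15.7
eef_pos: [0.5035, 0.2168, 0.2745]
eef_rot: [0.003, 0.148, 0.989, 0.001]
ft_force: [0.4, 0.5, -0.2]
opening: 0.291
grip_force: 0.0
```

```bash
python3 bar.py pics/b3.png
```

```text
[0.50348144 0.21683975 0.27447082] 0.2909889284361414 0.0 15.7
top pail_bar 0.86 318 217 [ 0.481 -0.039  0.142]
top pail_bar 0.75 431 286 [ 0.274 -0.401  0.008]
top pail_bar 0.69 229 198 [0.497 0.162 0.408]
top pail_bar 0.44 446 242 [ 0.416 -0.451  0.02 ]
top hook 0.57 225 196 [0.536 0.218 0.197]
 blue z q [0.068 0.086 0.489] x [0.468 0.572] y [0.16  0.242]
side pail_bar 0.89 329 145 [0.532 0.222 0.196]
side pail_bar 0.78 258 297 [ 0.277 -0.294  0.092]
side pail_bar 0.56 327 211 [0.51  0.087 0.002]
side hook 0.63 332 145 [ 0.576  0.481 -0.001]
```

View pics/b3.png

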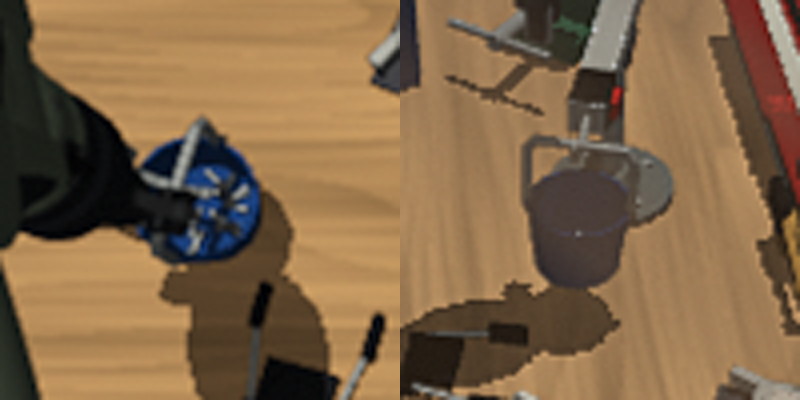

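The pail hangs from the hook, free of the fingers, and upright (side crop (580,230), bar on hook at (585,145)). I'll turn 90° and go over the grip.

Request:
play_rows(plan=[0,0,0,6,0,0,0,9,0,0,0,9,0.006,0.006,0,9,0.008,0.008,0,9,0.009,0.009,0,9,0.009,0.009,0,9,0.008,0.009,0,9,0.004,0.005,0,9,0.002,0.003,0,8,0,0,0,4,0,0,0,0,0,0,-0.03,0,0,0,-0.03,0,0,0,0,0], grip=0.07)

```text
time_s: 17.88
eef_pos: [0.5457, 0.2646, 0.2086]
eef_rot: [-0.003, -0.594, 0.804, 0.001]
ft_force: [-0.4, 0.5, 0.9]
opening: 0.822
grip_force: 0.0
```

Run:
```python
from h import *
a=np.radians(73); dx=np.array([np.cos(a),np.sin(a)]); dy=np.array([-dx[1],dx[0]]); g=np.array([.5486,.2653])
o=get_obs(); e=o["eef_pos"]; q=e[:2]-g; print(e,o["eef_rot"],"tool in grip frame",q@dx,q@dy)
for c in ("top","side"):
    im,D=get_image(c); p=cloud(c,D).reshape(-1,3); s=(p[:,:2]-g)@dx; t=(p[:,:2]-g)@dy
    print(c)
    for z0,z1 in((.185,.205),(.205,.225),(.25,.265),(.265,.28),(.28,.3)):
        m=(p[:,2]>z0)&(p[:,2]<z1)&(abs(s)<.07)&(abs(t)<.07)
        if m.any(): print(z0,m.sum(),"s",np.quantile(s[m],[0,.1,.5,.9,1]).round(3),"t",np.quantile(t[m],[0,.1,.5,.9,1]).round(3))
```

```text
[0.54572444 0.26457957 0.20855394] [-0.00272609 -0.59449008  0.80409787  0.00085855] tool in grip frame -0.001529685695106601 0.0025392728262068364
top
0.185 169 s [-0.069 -0.065 -0.059 -0.024  0.015] t [-0.051 -0.036  0.     0.035  0.049]
0.205 261 s [-0.066 -0.026 -0.007  0.011  0.017] t [-0.043 -0.02  -0.001  0.015  0.04 ]
0.25 7 s [-0.014 -0.014 -0.013 -0.007 -0.005] t [-0.042 -0.04  -0.033  0.043  0.043]
0.265 21 s [-0.014 -0.013 -0.01  -0.009 -0.007] t [-0.047 -0.045 -0.033  0.048  0.05 ]
0.28 15 s [-0.015 -0.014 -0.013 -0.01  -0.008] t [-0.048 -0.038 -0.033  0.047  0.051]
side
0.185 133 s [-0.07  -0.067 -0.061 -0.015  0.052] t [-0.052 -0.038 -0.007  0.033  0.05 ]
0.205 203 s [-0.068 -0.026  0.006  0.057  0.069] t [-0.034 -0.016 -0.002  0.014  0.039]
0.25 4 s [-0.015 -0.015 -0.014 -0.005 -0.001] t [-0.038 -0.037  0.001  0.04   0.041]
0.265 36 s [-0.02  -0.016 -0.01  -0.005  0.002] t [-0.047 -0.042  0.037  0.048  0.05 ]
0.28 48 s [-0.017 -0.014 -0.011 -0.006  0.001] t [-0.047 -0.045 -0.033  0.047  0.052]
```

Request:
play_rows(plan=[0,0,-0.015,0,0,0,-0.02,0,0,0,-0.02,0,0,0,-0.01,0,0,0,0,0,0,0,0,0])

```text
time_s: 18.73
eef_pos: [0.5484, 0.2655, 0.147]
eef_rot: [0.001, -0.595, 0.804, -0.0]
ft_force: [-0.5, 0.1, -0.1]
opening: 0.818
grip_force: 0.0
```

Request:
play_rows(plan=[0,0,0,0,0,0,0,0,0,0,0,0,0,0,0,0,0,0,0,0,0,0,0,0], grip=0, newtons=50)

```text
time_s: 19.48
eef_pos: [0.5488, 0.2656, 0.1481]
eef_rot: [0.001, -0.595, 0.804, -0.001]
ft_force: [-1.1, -0.7, 7.3]
opening: 0.414
grip_force: 53.7
```

The button is flush, with a 35 mm opening. I'll draw out smoothly along the stand's -x.

Request:
play_rows(plan=[-0.0003,-0.001,0,0,-0.0006,-0.002,0,0,-0.0009,-0.003,0,0,-0.0012,-0.004,0,0,-0.0016,-0.005,0,0,-0.0018,-0.006,0,0,-0.0021,-0.007,0,0,-0.0024,-0.008,0,0,-0.0025,-0.008,0,0,-0.0024,-0.008,0,0,-0.0025,-0.008,0,0,-0.0024,-0.008,0,0,-0.0025,-0.008,0,0,-0.0024,-0.008,0,0,-0.0021,-0.007,0,0,-0.0018,-0.006,0,0,-0.0015,-0.005,0,0,-0.0012,-0.004,0,0,-0.0009,-0.003,0,0,-0.0006,-0.002,0,0])

```text
time_s: 21.98
eef_pos: [0.5152, 0.1559, 0.148]
eef_rot: [0.002, -0.595, 0.804, 0.001]
ft_force: [-0.7, 4.3, 7.5]
opening: 0.415
grip_force: 53.8
```

Request:
play_rows(plan=[-0.0006,-0.002,0,0,-0.0006,-0.002,0,0,-0.0003,-0.001,0,0,-0.0003,-0.001,0,0,0,0,0,0,0,0,0,0])

```text
time_s: 22.72
eef_pos: [0.5137, 0.1509, 0.148]
eef_rot: [0.003, -0.595, 0.804, 0.001]
ft_force: [0.4, 6.8, 6.6]
opening: 0.414
grip_force: 53.6
```

Request:
play_rows(plan=[-0.0006,-0.002,0,0,0,0,0,0,0,0,0,0,0,0,0,0,0,0,0,0,0,0,0,0,0,0,0,0,0,0,0,0,0,0,0,0,0,0,0,0,0,0,0,0,0,0,0,0,0,0,0,0,0,0,0,0,0,0,0,0,0,0,0,0])

```text
time_s: 24.72
eef_pos: [0.5137, 0.1511, 0.148]
eef_rot: [0.005, -0.596, 0.803, 0.002]
ft_force: [2.5, 13.0, 4.0]
opening: 0.412
grip_force: 53.3
```

```bash
sed -i 's/235,200/250,205/;s/335,160/330,175/' bar.py; python3 bar.py pics/b4.png
python3 - <<'E'
from h import *
a=np.radians(73); dx=np.array([np.cos(a),np.sin(a)]); dy=np.array([-dx[1],dx[0]]); hook=np.array([.531,.207])
for k in range(4):
    im,D=get_image("side"); p=cloud("side",D).reshape(-1,3); s=(p[:,:2]-hook)@dx; t=(p[:,:2]-hook)@dy
    m=(abs(t)<.045)&(s<-.06)&(s>-.22)&(p[:,2]>.19)&(p[:,2]<.225)
    r=(abs(t)<.055)&(s<-.06)&(s>-.22)&(p[:,2]>.08)&(p[:,2]<.15)
    print("tip s",np.quantile(s[m],[0,.02]).round(4),"pail s",s[r].min().round(4),s[r].mean().round(4),"z",p[r,2].max().round(3))
E
```

```text
[0.5137117  0.15105825 0.14803539] 0.41230841745208313 53.32541272044182 24.725
top pail_bar 0.86 317 214 [ 0.507 -0.038  0.003]
top pail_bar 0.83 433 283 [ 0.287 -0.405  0.017]
top pail_bar 0.8 269 210 [0.494 0.096 0.203]
top hook 0.65 268 210 [0.494 0.102 0.197]
 blue z q [0.067 0.086 0.621] x [0.462 0.552] y [0.054 0.135]
side pail_bar 0.87 254 300 [ 0.282 -0.357  0.186]
side pail_bar 0.85 325 214 [ 0.488 -0.053  0.138]
side pail_bar 0.72 324 168 [0.499 0.084 0.207]
side pail_bar 0.44 374 215 [0.667 0.027 0.026]
side hook 0.78 324 169 [0.499 0.084 0.207]
side hook 0.64 295 261 [ 0.384 -0.136  0.024]
 blue z q [0.136 0.138 0.138] x [0.461 0.473] y [0.052 0.062]
tip s [-0.1507 -0.1464] pail s -0.1705 -0.12 z 0.148
tip s [-0.1512 -0.1457] pail s -0.1709 -0.12 z 0.15
tip s [-0.1516 -0.1459] pail s -0.171 -0.1201 z 0.149
tip s [-0.1526 -0.1468] pail s -0.1703 -0.1205 z 0.149
```

View pics/b4.png

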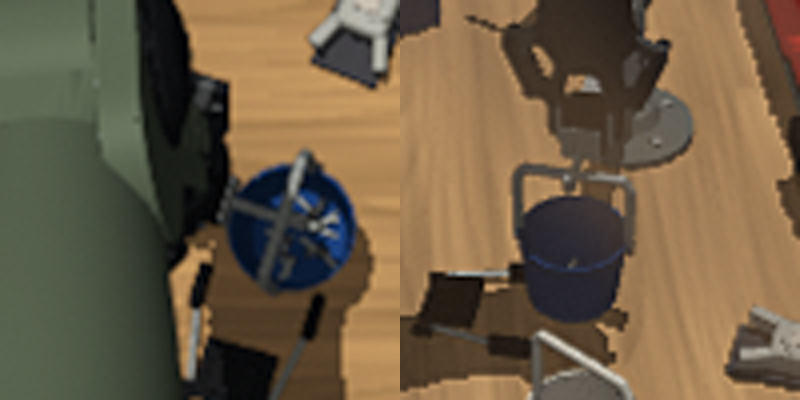

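The arm is pressed against its end stop. The hook tip sits 120 mm out, and the pail hangs still and upright on the hook, clear of the gripper. I'm handing in.

```bash
python3 -c "
from workcell import *
print(finish_job())"
```

```text
the job is handed in; nothing more can be done
None
```

I handed the job in: the small blue pail hangs upright and still on the hook, with the arm held at its second stop (about 120 mm out) and the grip still squeezed; I got no verdict back.

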